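# Clamp a circuit board on its test fixture with the quarter-turn T-bolt

### The arm

A 6-joint arm with a two-finger parallel gripper is mounted at the origin on the work surface. World frame = base frame: x ahead of the robot, y to its left, z up, the work surface at z = 0. Lengths are in mm, angles in rad, forces in N, time in s.
With the tool pointing down it reaches from about 350 to 850 mm from the base axis. Payload 8.1 kg.
Tool frame: the origin (TCP) lies midway between the tips of the shut fingers; the grasp point (between the pads) lies 19 mm behind it; z points along the fingers, y is the direction in which the jaws open and shut (so a half turn about z gives the same grasp; the last joint's range is limited). The gripper opens to 85 mm and grips with 20 to 120 N. Pads are 22 mm wide; open, the fingers measure 114 mm over their backs; the gripper's body (76 mm by 85 mm) begins 54 mm behind the grasp point. The pads swing forward as they close: fully open they stand 13 mm farther back than shut.
Start: joints at [-1.415, 0.13, 1.488, -0, 1.523, -0.085], TCP at [143.108, -582.688, 231.292] pointing down, gripper open.
Joint ranges: [-2.96, 2.96], [-0.89, 2.26], [0.02, 2.5], [-1.34, 4.48], [0, 2.73], [-2.66, 2.66]. Speed limits (rad/s): [2.39, 2.39, 2.79, 3.14, 3.14, 3.14].

### API

Orientations are given as a rotation vector (axis times angle).
In Python, from workcell import env, viewer gives the robot as it stands. The module is installed in compiled form; this text tells all that it offers. Calls block until the motion is done:
- env.move_to(position, orientation): joint-space move of the TCP to a pose.
- env.servo_line(position, rotation=None, max_speed=150, threshold=None): straight line of the TCP; rotation=None keeps the orientation; max_speed is the mean speed in mm/s. With threshold (N) it stops when the force on the tool has changed by that much, and returns True; else False.
- env.set_joints(angles): joint-space move.
- env.release() and env.grasp(grasp_force=None): open the fingers fully, or close them until they stop; grasp_force is the grip in N (None keeps the last).
- env.dwell(seconds).
- env.solve_ik(position, orientation): joint angles nearest the present ones, or None.
- env.get_obs(): the state.
- viewer.snapshot(name): name is "side" or "top"; returns the picture (384x512x3 uint8, red, green, blue); there is no depth.
- viewer.get_calibration(name): a dict with "vfov" (degrees; the focal length in pixels is half the picture's height over the tangent of half this angle, whatever the lens; pixels are square), "cx", "cy" (the principal point, pixels), "R" (3x3) and "t" (3): a world point X has camera coordinates R X + t. Camera axes: x right, y down, z forward; pixel columns grow to the right and rows downward; lengths in mm; the calibration is good to about 2 mm. A picture is of the moment at which its call begins. get_calibration takes no time and is no camera call.
A pose or a line that the arm cannot do raises env.IKError and nothing moves.
- env.hand_in(): hands the job in, once; it reports no verdict.
The state is a dict: "time": time; "joint_pos": joint angles; "joint_vel": joint speeds; "tau": joint torques, N m; "tcp_pos": TCP position; "tool_rot": TCP orientation; "contact_force": force on the tool from outside, world axes, zero at the start; "torque": the same for the moment, N m; "finger_gap": finger opening in mm.
Only numpy, scipy, OpenCV 4.12 (cv2) and the standard library are available. Lean on these libraries where they do the work, as an engineer would, in place of code of your own. Each camera call takes 0.05 s, during which the arm holds its last target. There are 200 camera calls.

### The job

Take the red T-bolt from its blue parking block and clamp the circuit board down on the test fixture with it: pass the T-head through the slot in the board and the deck below, press against the spring probes, give it a quarter turn clockwise (seen from above) to its stop, let it rise into its lock and let go. The board lies a little loose in its nest, so feel for its slot, never bear on it with more than about 25 N (2.5 kg), and do not force the bolt. Leave the other things on the bench alone.

Things in the scene. Friction and masses are not known exactly. Their poses are not given: they have to be found in the camera images.
- fixture: board test fixture, fixed: hollow grey case 226 (x) x 176 (y) x 60 mm with an aluminium deck; origin under its centre, z up. Over the deck a green circuit board, 180 x 122 x 3 mm, lies flat on spring probes inside a black nest frame (204 x 150 mm, top at z 70 mm). Board parts within 60 mm of its centre stand under 4 mm high, those at its ends up to 25 mm
- nest_mid (a point): fixed point at the fixture's centre, level with the board's upper face (z 71 mm); axes as the fixture. The board's slot, 43 mm long (x) and 9.4 mm wide (y), goes through the board and is centred here in x, but the board, and its slot with it, may lie up to 5.5 mm off either way in y. That is not reported: look or feel. Some 6 N sideways shifts the board along y
- deck_slot (a point): centre of the slot in the 8 mm deck, at the deck's upper face (z 60 mm); 45 (x) x 22 mm (y), always clear below the board's slot. The board sinks on its probes up to 8 mm to a hard stop: it gives from about 4.5 N, then 1.5 N per mm (13 N at 5.5 mm, 16.5 N at 8 mm). The T-head can turn under the deck only with the board 5.5 mm or more down
- lock (a point): where the centre of the bolt's wing is when locked: 86.5 mm over the fixture's origin (y may be off with the board), the wing along the fixture's y. Turned 90 degrees clockwise from above the T-head meets two stops under the deck; eased, it rises 2 mm into notches there (11.5 mm wide in x, centred here) and the board stays 3.5 mm down. The other way round is blocked
- bolt_grip (a point): T-bolt, 90 g, upright in the blue block, flange on its top. The point is the centre of its red wing: 40 long (its x) x 12 wide (its y) x 30 mm high. Below: white flange 36 mm across, 15 to 19 mm under the point; 8 mm shank; steel T-head 40 long (x, as the wing) x 8 wide, 32.5 to 38.5 mm under the point. The same after a half turn
- park: blue plastic parking block, fixed, 100 x 64 x 40 mm, origin under its centre; its pocket (46 mm along x, 13 mm wide, 28 mm deep) holds the T-head and shank of the bolt
- flux: white flux bottle, 44 mm across, 85 mm high, origin under it; leave alone
- driver: orange screwdriver, 170 mm, lying; leave alone
- spool: metal solder spool, 54 mm across, 40 mm high, origin under it; leave alone
- mug: white mug, 80 mm across, 90 mm high, origin under it; leave alone
There are look-alikes about, which are no part of the job. Leave any black or purple look-alike of the part that bears bolt_grip alone.

How it is judged:
By the outcome, as a careful person would: the job done as asked, in the order asked, and still so for the second after the job is handed in, with the robot touching nothing.
It also fails if it takes over 61 s, if anything falls off the work surface, if the arm or the gripper's body presses on something with over 40 N, if the wrist force passes 120 N, or if a joint passes its speed limit or range.

## Working session

There is one attempt and no reset: what is moved stays moved. The work goes in short steps, each a Python script; the robot and the scene stay as the last script left them, time stands still between calls to the robot, and variables do not carry over. Pictures are saved under pics/ and viewed, about 8 in all and at most 12, crops included, and the job is handed in when it is done.

```bash
mkdir -p pics; ls; python3 - <<'E'
from workcell import env, viewer
import cv2, numpy as np
for n in ("side","top"):
    im=viewer.snapshot(n); cv2.imwrite(f"pics/{n}0.png",im[:,:,::-1])
    c=viewer.get_calibration(n); print(n,c)
    print(-np.array(c["R"]).T@np.array(c["t"]))
o=env.get_obs(); print(o)
E
```

```text
pics
side {'vfov': 51.222001773684006, 'cx': 254.27208464449993, 'cy': 199.50845198727512, 'R': array([[-0.98631666, -0.16434665,  0.01302413],
       [-0.1159176 ,  0.63515603, -0.76363599],
       [ 0.11722867, -0.75469663, -0.64551564]]), 't': array([ 600.57671474,  122.56705698, 1052.33808207])}
[483.20230755 815.04956789 765.07531954]
top {'vfov': 56.30025332067453, 'cx': 262.97095556906964, 'cy': 188.97905105787228, 'R': array([[ 0.00366758, -0.99961729, -0.02741951],
       [-0.99659234, -0.00139426, -0.08247275],
       [ 0.08240295,  0.02762855, -0.99621605]]), 't': array([  18.41703737,  590.80633774, 1282.87454273])}
[ 483.01287544  -16.21023867 1327.25061638]
{'time': 0.1, 'joint_pos': array([-1.41539510e+00,  1.31116666e-01,  1.48917417e+00,  6.84680428e-06,
        1.52304880e+00, -8.53935783e-02]), 'joint_vel': array([-0.00042532, -0.0009428 , -0.0028009 ,  0.00113035,  0.00030099,
       -0.00035425]), 'tau': array([-6.32218471e-04, -5.70952177e+01, -5.01943266e+01, -2.81684770e-04,
        8.16528162e-03,  1.35608644e-05]), 'tcp_pos': array([ 143.03255587, -582.17137971,  230.32875151]), 'tool_rot': array([-3.11711717e+00, -3.77116212e-01,  8.52527257e-05]), 'contact_force': array([ 0.25813578, -0.22980967,  0.68011451]), 'torque': array([-0.01481117,  0.03025679, -0.01040376]), 'finger_gap': 85.38135771313627}
```

View pics/top0.png

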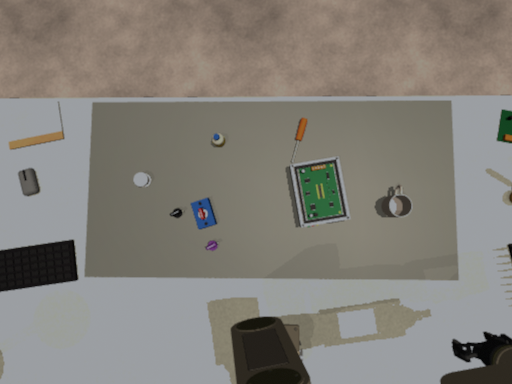

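View pics/side0.png

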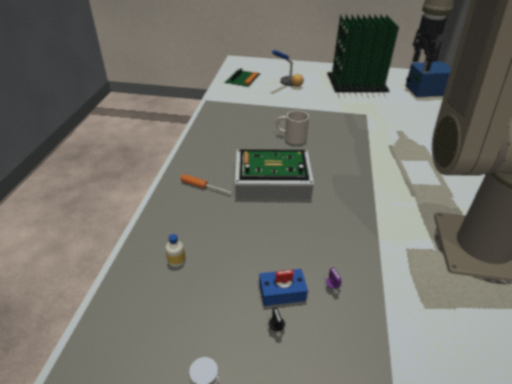

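The image candidates for the bolt are red at top (203,214) / side (285,276), black at top (176,213) and purple at top (212,245). The red one in the blue block fits the description. I'll confirm it in an enlarged crop.

```bash
python3 - <<'E'
import cv2, numpy as np
t=cv2.imread("pics/top0.png"); s=cv2.imread("pics/side0.png")
def c(im,x,y,w,h,k): return cv2.resize(im[y:y+h,x:x+w],None,fx=k,fy=k,interpolation=cv2.INTER_CUBIC)
a=np.hstack([c(t,170,190,50,37,8),c(t,283,150,75,84,4)[:296,:]]) 
b=np.hstack([c(s,250,260,100,75,4),c(s,225,140,100,75,4)])
w=max(a.shape[1],b.shape[1]); a=cv2.copyMakeBorder(a,0,0,0,w-a.shape[1],0); b=cv2.copyMakeBorder(b,0,0,0,w-b.shape[1],0)
cv2.imwrite("pics/c0.png",np.vstack([a,b]))
E
```

```text
(no output)
```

View pics/c0.png

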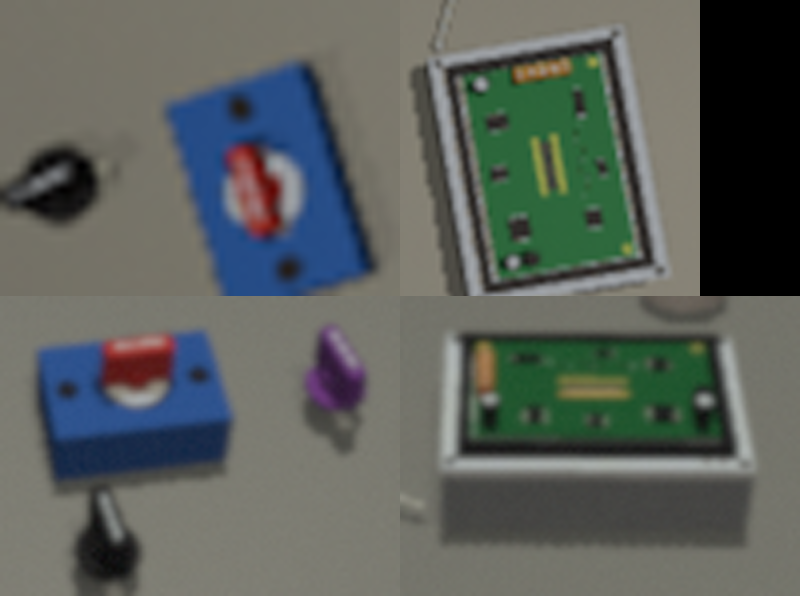

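The crop confirms it: the red wing sits upright on its white flange in the blue block, at about top (202,214). The black and purple look-alikes lie loose on the bench. The board's slot lies between two yellow marks at about top (320.5,191). Next I'll measure both.

```bash
cat > h.py <<'E'
import cv2, numpy as np
from scipy.optimize import least_squares
from workcell import env, viewer
from scipy.spatial.transform import Rotation as Ro
CAL={n:viewer.get_calibration(n) for n in("side","top")}
def proj(n,X):
    c=CAL[n]; f=192/np.tan(np.radians(c["vfov"]/2)); p=np.atleast_2d(X)@c["R"].T+c["t"]
    return f*p[:,:2]/p[:,2:]+[c["cx"],c["cy"]]
def back(n,uv,z):
    c=CAL[n]; f=192/np.tan(np.radians(c["vfov"]/2)); uv=np.atleast_2d(uv)
    d=np.c_[(uv-[c["cx"],c["cy"]])/f,np.ones(len(uv))]@c["R"]; o=-c["R"].T@c["t"]
    return o+d*((z-o[2])/d[:,2])[:,None]
def pts(mask,box):
    x0,y0,x1,y1=box; m=np.zeros_like(mask); m[y0:y1,x0:x1]=mask[y0:y1,x0:x1]; v,u=np.nonzero(m); return np.c_[u,v].astype(float)
def masks(im):  # rgb
    h,s,v=cv2.split(cv2.cvtColor(im,cv2.COLOR_RGB2HSV))
    return dict(red=((h<8)|(h>172))&(s>130)&(v>70),blue=(h>100)&(h<125)&(s>120)&(v>50),green=(h>50)&(h<85)&(s>90)&(v>40),yellow=(h>22)&(h<42)&(s>80)&(v>110))
def rect(n,uv,z):
    w=back(n,uv,z)[:,:2].astype(np.float32); r=cv2.minAreaRect(w); return np.round(r[0],1),np.round(r[1],1),round(r[2],1)
def down(yaw): # tool pointing down, tool x at yaw
    return (Ro.from_euler('z',yaw)*Ro.from_euler('x',np.pi)).as_rotvec()
E
python3 - <<'E'
from h import *
B={"top":((185,195,225,235),(295,160,345,222)),"side":((250,260,315,312),(236,148,312,182))}
for n in("top","side"):
    im=cv2.imread(f"pics/{n}0.png")[:,:,::-1]; m=masks(np.ascontiguousarray(im)); b=B[n]
    r=pts(m["red"],b[0]); print(n,"red",len(r),r.mean(0), "at z55", back(n,r.mean(0),59 if n=="top" else 59), rect(n,r,70))
    bl=pts(m["blue"],b[0]); print("blue",len(bl),rect(n,bl,40))
    g=pts(m["green"],b[1]); print("green",len(g),rect(n,g,71))
    y=pts(m["yellow"],b[1])
    print("yellow", y.astype(int).tolist()[:0])
    w=back(n,y,71)[:,:2]; c=np.median(w,0); y=w[np.linalg.norm(w-c,axis=1)<32]
    print(len(y),cv2.minAreaRect(y.astype(np.float32)),y.mean(0))
E
```

```text
top red 24 [202.125      213.04166667] at z55 [[502.02927824 234.41171699  59.        ]] (array([502. , 232.9]), array([37.5, 14.1]), 13.6)
blue 390 (array([502. , 233.9]), array([98.2, 66. ]), 18.0)
green 1371 (array([ 581.5, -179.6]), array([179.2, 118.7]), 9.8)
yellow []
58 ((580.0410766601562, -180.29144287109375), (47.17304992675781, 23.743816375732422), 9.671682357788086) [ 580.24511171 -180.37920372]
side red 132 [283.62878788 276.68939394] at z55 [[503.35938435 240.3926511   59.        ]] (array([502.3, 247.1]), array([37. , 27.8]), 10.0)
blue 1064 (array([502.3, 251.7]), array([101.1,  86.1]), 18.1)
green 1081 (array([ 579.4, -177.6]), array([180.1, 125.9]), 10.5)
yellow []
51 ((581.5035400390625, -180.02471923828125), (45.09366989135742, 21.055448532104492), 10.52009391784668) [ 582.42826837 -177.51179613]
```

```bash
cat >> h.py <<'E'
def boxpts(x,y,yaw,L,W,z0,z1):
    c,s=np.cos(yaw),np.sin(yaw)
    return np.array([[x+c*a*L/2-s*b*W/2,y+s*a*L/2+c*b*W/2,z] for a in(-1,1) for b in(-1,1) for z in(z0,z1)])
def hullimg(uv,K=8,sz=(384,512)):
    im=np.zeros((sz[0],sz[1]),np.uint8); h=cv2.convexHull(np.asarray(uv,np.float32))
    big=np.zeros((K*70,K*100),np.uint8); return h
def fitbox(masks_uv,L,W,z0,z1,x0):
    """masks_uv: {cam: pixel list}; matches convex silhouettes (supersampled)"""
    K=6; tgt={}
    for n,uv in masks_uv.items():
        o=np.floor(uv.min(0))-6; sz=(np.ceil(uv.max(0))-o+7).astype(int)
        c=np.vstack([uv+d for d in([.5,.5],[-.5,.5],[.5,-.5],[-.5,-.5])])
        tgt[n]=(o,sz,draw(c,o,sz,K))
    from scipy.optimize import minimize
    def cost(p):
        return sum(np.abs(draw(proj(n,boxpts(p[0],p[1],p[2],L,W,z0,z1)),o,sz,K)-t).sum()/t.sum() for n,(o,sz,t) in tgt.items())
    r=minimize(cost,x0,method="Nelder-Mead",options=dict(initial_simplex=np.array(x0)+np.array([[0,0,0],[5,0,0],[0,5,0],[0,0,.1]])))
    return r.x,r.fun
def draw(uv,o,sz,K):
    im=np.zeros((sz[1]*K,sz[0]*K),np.uint8)
    h=cv2.convexHull(np.round(((uv-o)*K)*16).astype(np.int32)); cv2.fillConvexPoly(im,h,255,cv2.LINE_AA,4)
    return im.astype(float)/255
E
python3 - <<'E'
from h import *
B={"top":(185,195,225,235),"side":(250,260,315,312)}
bl={};rd={}
for n in B:
    im=np.ascontiguousarray(cv2.imread(f"pics/{n}0.png")[:,:,::-1]); h,s,v=cv2.split(cv2.cvtColor(im,cv2.COLOR_RGB2HSV))
    bl[n]=pts((h>100)&(h<128)&(s>110)&(v>25),B[n]); rd[n]=pts(((h<10)|(h>168))&(s>90)&(v>60),B[n]); print(n,len(bl[n]),len(rd[n]))
for k in (["top","side"],["top"],["side"]):
    print(k,fitbox({n:bl[n] for n in k},100,64,0,40,[502,237,.3]),fitbox({n:rd[n] for n in k},40,12,44,74,[502,237,.25]))
def ok(p,y):
    for yy in(y,y+np.pi,y-np.pi):
        q=env.solve_ik(p,down(yy)); print(p,round(yy,2),None if q is None else np.round(q,2))
ok([502,237,49],.25); ok([581,-180,100],.175); ok([581,-180,80],.175-np.pi/2)
E
```

```text
top 392 37
side 1089 165
['top', 'side'] (array([5.02347038e+02, 2.37287875e+02, 3.14179287e-01]), np.float64(0.07962640293377565)) (array([5.01678242e+02, 2.36605198e+02, 2.36993508e-01]), np.float64(0.39608265028123746))
['top'] (array([5.01920943e+02, 2.37189908e+02, 3.15369299e-01]), np.float64(0.02099911365463189)) (array([5.01585091e+02, 2.36183030e+02, 2.18506751e-01]), np.float64(0.1652991197971058))
['side'] (array([5.04053519e+02, 2.37117724e+02, 2.85386993e-01]), np.float64(0.04483559663591102)) (array([5.03288844e+02, 2.38753317e+02, 2.00722794e-01]), np.float64(0.18953568953568956))
[502, 237, 49] 0.25 [ 0.35  0.18  1.79 -0.    1.18  1.67]
[502, 237, 49] 3.39 [ 0.35  0.18  1.79  0.    1.18 -1.47]
[502, 237, 49] -2.89 [ 0.35  0.18  1.79  0.    1.18 -1.47]
[581, -180, 100] 0.17 [-0.38  0.25  1.6   0.    1.29  1.01]
[581, -180, 100] 3.32 [-0.38  0.25  1.6   0.    1.29 -2.13]
[581, -180, 100] -2.97 [-0.38  0.25  1.6   0.    1.29 -2.13]
[581, -180, 80] -1.4 [-0.38  0.27  1.61 -0.    1.26  2.58]
[581, -180, 80] 1.75 [-0.38  0.27  1.61  0.    1.26 -0.56]
[581, -180, 80] -4.54 [-0.38  0.27  1.61  0.    1.26 -0.56]
```

```bash
python3 - <<'E'
from h import *
yw=.225+np.pi
env.move_to([502,237,150],down(yw))
env.servo_line([502,237,48],max_speed=120,threshold=8)
o=env.get_obs(); print(o["time"],o["tcp_pos"],o["contact_force"])
env.grasp(70); o=env.get_obs(); print(o["time"],o["finger_gap"],o["contact_force"],o["tcp_pos"])
for n in("side","top"): cv2.imwrite(f"pics/{n}1.png",viewer.snapshot(n)[:,:,::-1])
env.servo_line([502,237,120],max_speed=100,threshold=15)
o=env.get_obs(); print(o["time"],o["finger_gap"],o["contact_force"],o["tcp_pos"])
ims=[viewer.snapshot(n)[:,:,::-1] for n in("side","top")]
for n,i in zip("st",ims): cv2.imwrite(f"pics/{n}2.png",i)
cv2.imwrite("pics/c2.png",np.hstack([cv2.resize(ims[0][190:320,235:335],None,fx=4,fy=4,interpolation=2),cv2.resize(ims[1][170:235,170:220],(400,520),interpolation=2)]))
E
```

```text
4.2417 [502.7431285  237.23957237  48.92704454] [-0.21745331  0.54645168  0.88970623]
4.9083 10.88449251735927 [ 0.72487414 -0.14660054  2.64210068] [502.24562133 237.07683898  48.29922483]
5.875 11.112281923798335 [-0.27008938 -0.64310841 -0.66798936] [501.46087746 236.79754749 119.19292238]
```

View pics/c2.png

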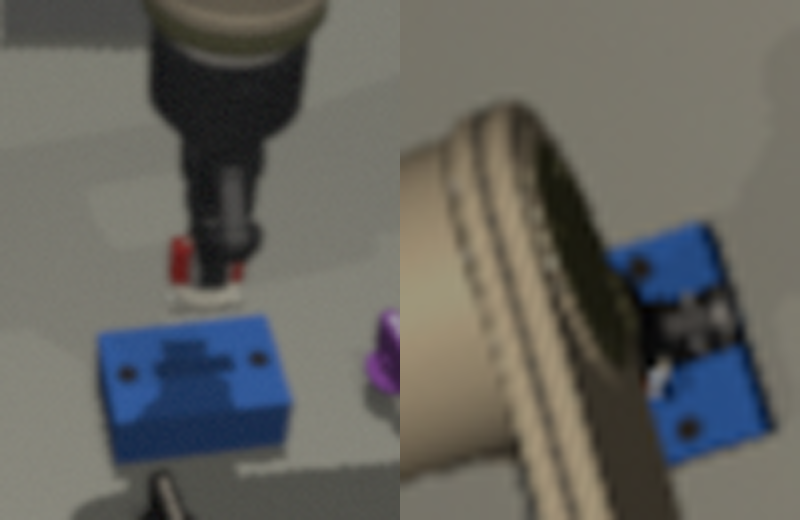

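The bolt is held: the wing is between the fingers, with the flange visible at the crop's (205,297). Next I'll refine the board pose and hover over the slot.

```bash
python3 - <<'E'
from h import *
B={"top":(292,158,350,226),"side":(236,146,313,182)}
g={}
for n in B:
    im=np.ascontiguousarray(cv2.imread(f"pics/{n}0.png")[:,:,::-1]); g[n]=pts(masks(im)["green"],B[n])
for k in (["top","side"],["top"],["side"]):
    p,f=fitbox({n:g[n] for n in k},180,122,68,71,[581,-180,.175]); print(k,p,f)
yw=.175+np.pi
env.servo_line([502,237,175],max_speed=150)
env.move_to([581,-180,175],down(yw))
env.servo_line([581,-180,105],max_speed=120,threshold=8); env.dwell(.2)
o=env.get_obs(); print(o["time"],o["finger_gap"],o["contact_force"],o["tcp_pos"],Ro.from_rotvec(o["tool_rot"]).as_matrix()[:,0])
im=viewer.snapshot("side")[:,:,::-1]; cv2.imwrite("pics/s3.png",im)
cv2.imwrite("pics/c3.png",cv2.resize(im[110:190,225:325],None,fx=7,fy=7,interpolation=2))
# predicted pixels: slot ends, flange centre
t=o["tcp_pos"]; print("slot",proj("side",[581,-180,71]),"flange bottom",proj("side",t-[0,0,8]),"wing ends",proj("side",[t+np.array([s*20*np.cos(.175),s*20*np.sin(.175),11.]) for s in(-1,1)]))
E
```

```text
['top', 'side'] [ 5.80276281e+02 -1.80129507e+02  1.72254141e-01] 0.08797396498240975
['top'] [ 5.82641609e+02 -1.79591388e+02  1.70693320e-01] 0.020171337975315166
['side'] [ 5.78604275e+02 -1.79926429e+02  1.61932340e-01] 0.05135588726415158
8.9917 10.895851851423707 [-0.09319976  0.39887057 -0.43779848] [ 581.81421646 -180.29546487  106.30693517] [-0.98471703 -0.17415264 -0.0017985 ]
slot [[273.47528111 162.00884278]] flange bottom [[273.61995604 154.37003281]] wing ends [[280.68045765 149.01779054]
 [267.12555482 148.94215585]]
```

View pics/c3.png

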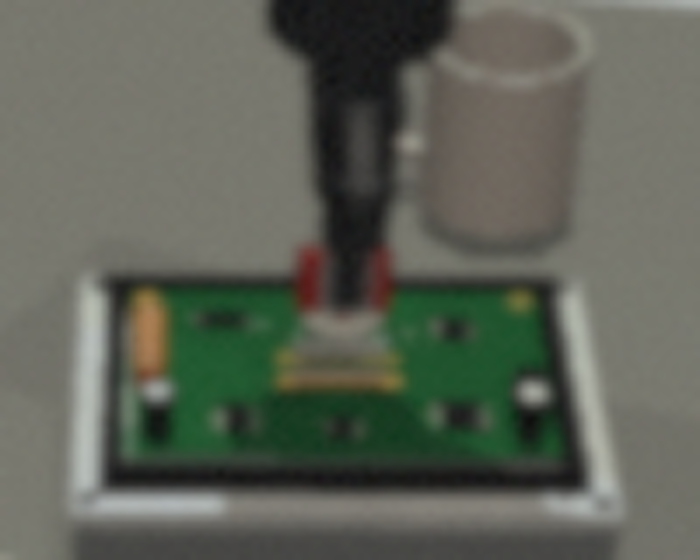

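In the crop the wing (297..391) sits about 0.5 px right of the slot marks (277..403). That means aiming about 1 mm further in +x, and feeling for y. Now I'll probe gently.

```bash
cat >> h.py <<'E'
YF=.172
EX=np.array([np.cos(YF),np.sin(YF),0]); EY=np.array([-np.sin(YF),np.cos(YF),0])
C=np.array([581.5,-180,0])
def P(a,b,z): return C+a*EX+b*EY+[0,0,z]
def st(tag=""):
    o=env.get_obs(); d=o["tcp_pos"]-C; f=o["contact_force"]
    print(tag,"t%.1f a%.2f b%.2f z%.2f Fx%.1f Fy%.1f Fz%.1f Mz%.2f gap%.1f"%(o["time"],d@EX,d@EY,d[2],f@EX,f@EY,f[2],o["torque"][2],o["finger_gap"])); return o
E
python3 - <<'E'
from h import *
env.servo_line(P(0,-3.5,104),down(YF+np.pi),max_speed=60); st("hover")
print(env.servo_line(P(0,-3.5,90),max_speed=20,threshold=7)); o=st("touch")
if o["tcp_pos"][2]>93:
    z=o["tcp_pos"][2]; 
    print(env.servo_line(P(0,4,z-.5),max_speed=10,threshold=5)); st("slide"); env.dwell(.2); st()
E
```

```text
hover t9.3 a0.00 b-3.84 z104.08 Fx-0.5 Fy-0.2 Fz-1.4 Mz-0.02 gap10.8
True
touch t9.8 a0.20 b-3.61 z96.29 Fx-2.2 Fy1.7 Fz8.2 Mz-0.04 gap10.6
True
slide t10.1 a0.43 b-2.82 z97.24 Fx-1.7 Fy0.8 Fz5.4 Mz-0.02 gap10.8
 t10.3 a0.42 b-2.85 z97.28 Fx-1.3 Fy-0.0 Fz6.1 Mz0.02 gap10.5
```

```bash
python3 - <<'E'
from h import *
for b in np.arange(-2.5,5.1,.75):
    env.servo_line(P(0,b,96),max_speed=10); o=st("%.2f"%b)
    if o["contact_force"][2]<2.5: break
    if o["contact_force"][2]>16: break
E
```

```text
-2.50 t10.6 a0.46 b-2.83 z96.91 Fx-1.4 Fy0.7 Fz6.9 Mz0.00 gap10.8
-1.75 t10.8 a0.49 b-2.64 z97.09 Fx-1.2 Fy-2.0 Fz6.2 Mz-0.05 gap10.9
-1.00 t11.1 a0.60 b-2.25 z97.25 Fx-1.0 Fy-1.4 Fz5.5 Mz-0.00 gap10.9
-0.25 t11.3 a0.72 b-1.65 z97.32 Fx-0.5 Fy-1.8 Fz6.0 Mz-0.01 gap10.6
0.50 t11.6 a0.79 b-0.95 z97.34 Fx-1.0 Fy-2.8 Fz5.5 Mz-0.01 gap10.8
1.25 t11.8 a0.06 b1.03 z95.89 Fx0.7 Fy-3.1 Fz0.2 Mz0.03 gap10.6
```

The head dropped in at b≈1 (Fz went to 0). Next I'll lower the bolt through the slots.

```bash
python3 - <<'E'
from h import *
print(env.servo_line(P(0,1,93),max_speed=20,threshold=6)); o=st("a")
if o["tcp_pos"][2]<95:
    print(env.servo_line(P(0,1,81.5),max_speed=25,threshold=7)); st("b"); env.dwell(.2); st()
E
```

```text
False
a t12.1 a-0.36 b1.01 z92.28 Fx0.7 Fy-2.4 Fz-3.2 Mz-0.06 gap10.8
False
b t12.7 a-0.30 b1.14 z81.11 Fx0.6 Fy-1.7 Fz-1.8 Mz-0.01 gap10.4
 t12.9 a-0.10 b1.13 z81.43 Fx0.9 Fy-1.5 Fz-1.3 Mz0.04 gap11.2
```

```bash
python3 - <<'E'
from h import *
print(env.servo_line(P(0,1,76),max_speed=25,threshold=12)); st("a")
for z in (74.5,73.5,72.7,72):
    env.servo_line(P(0,1,z),max_speed=15); env.dwell(.15); o=st(z)
    if o["contact_force"][2]>13 or o["tcp_pos"][2]<73: break
E
```

```text
False
a t13.3 a0.61 b0.83 z77.00 Fx-2.0 Fy0.7 Fz6.4 Mz-0.01 gap10.9
74.5 t13.7 a0.66 b0.81 z75.87 Fx-2.8 Fy1.0 Fz9.6 Mz0.02 gap10.6
73.5 t14.1 a0.67 b0.81 z75.03 Fx-3.8 Fy1.5 Fz10.1 Mz-0.03 gap10.8
72.7 t14.5 a0.71 b0.80 z74.39 Fx-4.7 Fy1.1 Fz10.4 Mz-0.02 gap10.7
72 t14.9 a0.70 b0.79 z73.78 Fx-4.5 Fy1.6 Fz11.1 Mz-0.02 gap10.9
```

```bash
python3 - <<'E'
from h import *
z=72
for z in (71.2,70.5,69.9):
    env.servo_line(P(-.4,1,z),max_speed=15); env.dwell(.15); o=st(z)
    if o["contact_force"][2]>13.2 : break
for r in range(10,86,15):
    env.servo_line(P(-.4,1,z),down(YF+np.pi-np.radians(r)),max_speed=15); o=st("rot%d"%r)
    R=Ro.from_rotvec(o["tool_rot"]).as_matrix()[:,0]; print(round(np.degrees(YF+np.pi-np.arctan2(R[1],R[0]))%360,1))
    if abs(o["torque"][2])>.8 or o["contact_force"][2]>21: print("stop");break
E
```

```text
71.2 t15.3 a0.70 b0.81 z73.26 Fx-3.7 Fy3.2 Fz11.8 Mz0.01 gap10.8
70.5 t15.7 a0.71 b0.78 z72.70 Fx-3.9 Fy3.4 Fz13.3 Mz0.01 gap10.6
rot10 t16.0 a1.37 b0.38 z73.12 Fx-2.1 Fy2.0 Fz12.0 Mz-0.10 gap10.8
10.0
rot25 t16.4 a1.66 b0.10 z73.30 Fx-0.2 Fy-0.6 Fz11.8 Mz-0.10 gap11.0
25.0
rot40 t16.9 a1.75 b-0.02 z73.36 Fx-0.2 Fy0.5 Fz12.5 Mz-0.09 gap11.1
40.0
rot55 t17.3 a1.87 b0.03 z73.41 Fx0.8 Fy-0.0 Fz12.2 Mz-0.11 gap11.0
55.0
rot70 t17.7 a1.95 b0.12 z73.42 Fx0.5 Fy1.7 Fz12.6 Mz-0.04 gap11.3
70.0
rot85 t18.1 a2.01 b0.14 z73.42 Fx0.3 Fy1.2 Fz12.5 Mz-0.03 gap10.7
85.0
```

```bash
python3 - <<'E'
from h import *
q=lambda r: down(YF+np.pi-np.radians(r))
for a in (-1.5,-2.6): env.servo_line(P(a,1,70.5),q(85),max_speed=8); o=st("a%.1f"%a)
for r in (88,90,92):
    env.servo_line(P(-2.6,1,70.5),q(r),max_speed=8); env.dwell(.1); o=st("rot%d"%r)
    R=Ro.from_rotvec(o["tool_rot"]).as_matrix()[:,0]; print(round(np.degrees(YF+np.pi-np.arctan2(R[1],R[0]))%360,1))
    if abs(o["torque"][2])>.4: break
E
```

```text
a-1.5 t18.4 a1.90 b0.11 z73.85 Fx4.8 Fy1.2 Fz11.8 Mz-0.09 gap11.0
a-2.6 t18.6 a1.47 b0.11 z74.11 Fx7.1 Fy0.8 Fz10.5 Mz0.01 gap10.6
rot88 t19.0 a1.01 b0.09 z73.97 Fx5.1 Fy1.2 Fz12.0 Mz-0.02 gap10.4
88.0
rot90 t19.3 a0.77 b0.06 z73.89 Fx4.4 Fy0.9 Fz10.9 Mz-0.01 gap11.1
90.0
rot92 t19.7 a0.69 b0.04 z73.87 Fx4.1 Fy2.1 Fz11.4 Mz0.02 gap11.1
92.0
```

```bash
python3 - <<'E'
from h import *
q=lambda r: down(YF+np.pi-np.radians(r))
env.servo_line(P(-3.6,1,69.6),q(92),max_speed=8); env.dwell(.2); st("x")
for r in range(93,102):
    env.servo_line(P(-3.6,1,69.6),q(r),max_speed=8); env.dwell(.1); o=st("rot%d"%r)
    if abs(o["torque"][2])>.35: break
E
```

```text
x t20.2 a0.63 b0.05 z73.55 Fx6.8 Fy2.7 Fz12.6 Mz0.07 gap10.9
rot93 t20.6 a0.68 b0.02 z73.55 Fx6.6 Fy1.4 Fz11.9 Mz0.25 gap10.6
rot94 t20.9 a0.81 b-0.05 z73.59 Fx6.8 Fy1.2 Fz12.2 Mz0.37 gap11.0
```

```bash
python3 - <<'E'
from h import *
q=lambda r: down(YF+np.pi-np.radians(r))
env.servo_line(P(-2.6,.8,69.9),q(92.5),max_speed=8); env.dwell(.1); st("relax")
for z in np.arange(70.7,78,.8):
    env.servo_line(P(-2.6+max(0,(z-70)*.35),.8,z),max_speed=10); env.dwell(.1); o=st("%.1f"%z)
    if o["contact_force"][2]<0: break
E
```

```text
relax t21.3 a0.88 b0.03 z73.48 Fx4.4 Fy1.8 Fz12.4 Mz0.06 gap10.8
70.7 t21.6 a0.88 b0.04 z73.96 Fx4.4 Fy1.9 Fz11.6 Mz0.06 gap10.7
71.5 t22.0 a0.90 b0.06 z74.51 Fx2.8 Fy0.7 Fz10.1 Mz0.07 gap10.7
72.3 t22.3 a0.92 b0.04 z75.08 Fx3.5 Fy1.4 Fz9.6 Mz0.07 gap10.7
73.1 t22.7 a0.94 b0.05 z75.62 Fx3.0 Fy0.2 Fz10.3 Mz0.04 gap10.7
73.9 t23.0 a0.88 b0.06 z75.82 Fx5.0 Fy-0.6 Fz6.7 Mz0.09 gap10.6
74.7 t23.4 a0.84 b0.06 z75.84 Fx5.5 Fy-2.1 Fz2.1 Mz0.06 gap10.9
75.5 t23.7 a0.83 b0.13 z75.88 Fx8.5 Fy-3.5 Fz-1.9 Mz0.06 gap10.5
```

The bolt rose to z 75.85, as predicted for the lock, and held there while the force fell to zero. Now I'll release and look.

```bash
python3 - <<'E'
from h import *
env.servo_line(P(.6,.3,75.2),max_speed=10); env.dwell(.2); st("relax")
env.release(); st("open")
o=env.get_obs(); t=o["tcp_pos"]
env.servo_line(t+[0,0,110],max_speed=100,threshold=10); st("up")
env.move_to([420,150,300],down(YF+np.pi/2)); st("away")
ims=[viewer.snapshot(n)[:,:,::-1] for n in("side","top")]
cv2.imwrite("pics/c4.png",np.hstack([cv2.resize(ims[0][130:205,225:325],(600,450),interpolation=2)[:,:],cv2.resize(ims[1][150:234,285:355],(200,240),interpolation=2)[np.minimum(np.arange(450),239)]]))
for n,i in zip("st",ims): cv2.imwrite(f"pics/{n}4.png",i)
E
```

```text
relax t24.2 a0.99 b0.05 z75.80 Fx-0.0 Fy-0.7 Fz5.5 Mz0.05 gap10.8
open t24.9 a0.59 b0.33 z75.17 Fx-0.2 Fy-0.4 Fz0.1 Mz-0.01 gap85.1
up t26.2 a0.10 b0.64 z184.04 Fx-0.3 Fy0.2 Fz-1.3 Mz-0.03 gap85.4
away t27.6 a-102.41 b352.13 z299.51 Fx0.0 Fy-0.3 Fz0.3 Mz0.04 gap85.3
```

View pics/c4.png

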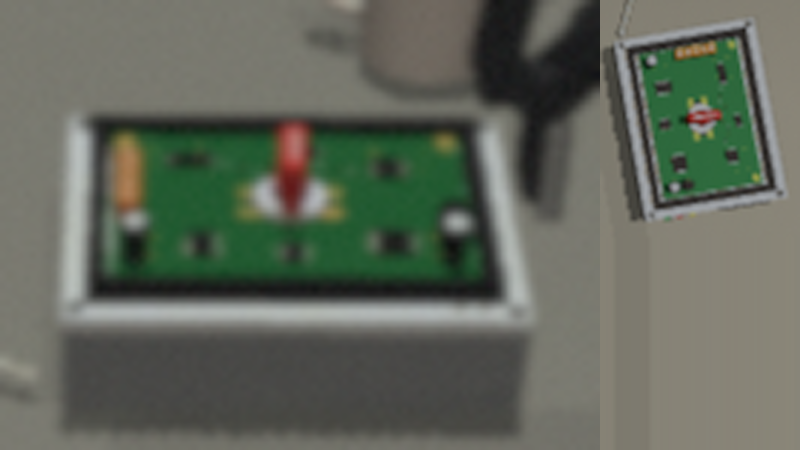

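The wing now stands across the slot along the fixture's y, with the flange flat on the board (crop about (290,195)). The board is level, the gripper is clear and 27.6 s have gone. Handing in.

```bash
python3 -c "
from workcell import env
env.hand_in(); print(env.get_obs()['time'])"
```

```text
the job is handed in; nothing more can be done
the job is handed in; nothing more can be done
```

The red T-bolt now clamps the board down on the fixture. I handed the job in after about 28 s of the 61 s allowed; no verdict is reported.

- **What I did:** I took the bolt from its blue block and felt for the board's slot with a light press. I lowered the bolt through and pressed with a peak reading of about 13 N. I turned it clockwise until it met its stop at about 93° by my yaw estimate, eased it up and let go.
- **Last checks:** On easing, the bolt rose about 2.3 mm and then held, while the press force fell to zero. That height matches the predicted lock. The last pictures show the wing along the fixture's y, the flange flat on the board and the gripper clear. I compared only the board and its surroundings in the last pictures; I moved nothing else on purpose.
- **Disagreements:** The cameras differed by 2 to 4 mm on the board's x. Under load the arm drifted about 2 mm in x, so I corrected that before the lock, with up to about 8.5 N sideways. I did not try turning the bolt back to test the lock.

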